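# Unlock a wound choke coil by feel and eject it off its test post

## Robot

A 7-joint arm with a two-finger parallel gripper is mounted at the origin on the work surface. World frame = base frame: x ahead of the robot, y to its left, z up, the work surface at z = 0. Lengths are in mm, angles in rad, forces in N, time in s.
With the tool pointing down it reaches from about 425 to 925 mm from the base axis. Payload 6.8 kg.
Tool frame: the origin (TCP) lies on the mounting face of the last link; the fingertips stand 182 mm ahead of it and the grasp point (between the pads) lies 163 mm ahead of it; y points along the fingers, x is the direction in which the jaws open and shut, and the axes are right-handed (so a half turn about y gives the same grasp; the last joint's range is limited). The gripper opens to 88 mm and grips with 3 to 60 N. Pads are 20 mm wide; open, the fingers measure 115 mm over their backs; the gripper's body (75 mm by 178 mm) begins 61 mm behind the grasp point.
Start: joints at [-1.344, 0.477, 0.022, 1.555, -0.011, 1.109, -0.083], TCP at [221.79, 637.536, 404.664] pointing down, gripper open.
Joint ranges: [-2.96, 2.96], [-0.34, 2.1], [-1.41, 1.46], [0.24, 2.44], [-1.37, 4.51], [0.17, 1.92], [-2.96, 2.96]. Speed limits (rad/s): [2.39, 2.39, 3.14, 3.14, 3.14, 3.14, 3.14].

## Interface

Orientations are given as a rotation vector (axis times angle).
In Python, from cell import env, camera, camera_model gives the robot as it stands.
- The arm moves only by the shell command python3 -m jog 'ROWS'. ROWS is JSON, a list of rows, each a list of 3 entries, a list of its own where there are three numbers: the shift along the tool's x, y, z in m, then the turn, a rotation vector about the tool's x, y, z in rad, then the opening, from 0 (shut) to 1 (fully open). In form: [[[dx, dy, dz], [ax, ay, az], claw], ...]. A call has 1 to 12 rows; each row is the pose to reach, as a shift and turn from the pose commanded when the call began, along the tool's axes at that moment; what a row does not reach only later rows make up. A row lasts 1/10 s, in which the tool goes at most 50 mm and 8.59 degrees, less where a joint would pass 70% of its speed; a pose out of reach is approached as far as the arm can. A call with a gripper value outside its range is refused whole. The fingers move at their own pace and stop on an object; the grip force is fixed at half the most. Time passes only in rows, so rows that repeat a pose let the fingers close. It gives the time, the measured TCP pose, the force and the opening at its end, in the units of the state.
- env.sense(): the state, without advancing time (a new reading comes with each control period).
- camera(name): name is "side" or "top" or "wrist"; returns the picture (480x640x3 uint8, red, green, blue); there is no depth.
- camera_model(name): a dict with "K" (3x3 intrinsics, pixels), "R" (3x3) and "t" (3): a world point X has camera coordinates R X + t; the wrist camera has in their place "hand_eye" (4x4, takes a point from camera to tool coordinates, whose origin is the TCP and whose axes are the tool frame's). Camera axes: x right, y down, z forward; pixel columns grow to the right and rows downward; lengths in mm; the calibration is good to about 2 mm. The wrist camera is an equidistant fisheye: a pixel r from the principal point sees the ray r / f radians off the axis. A picture is of the moment at which its call begins: read the wrist's pose just before it. camera_model takes no time and is no camera call.
- env.close_job(): hands the job in, once; it reports no verdict.
The state is a dict: "clock": time; "joints": joint angles; "dq": joint speeds; "effort": joint torques, N m; "position": TCP position; "tool_rot": TCP orientation; "ft_force": force on the tool from outside, world axes, zero at the start; "moment": the same for the moment, N m; "finger_gap": opening from 0.0 (shut) to 1.0 (fully open).
Only numpy, scipy, OpenCV 4.12 (cv2) and the standard library are available. Lean on these libraries where they do the work, as an engineer would, in place of code of your own. Each camera call takes 0.05 s, during which the arm holds its last target.

## Task

The tested copper coil is locked on the upright post of the test stand by a hidden bayonet. Push its terminal block round, clockwise seen from above, until you feel it come up against its stop, then press the stand's lever all the way down so that the lift plate slides the coil up off the post, and push the coil sideways off the plate until it lies flat and wholly on the stand's shelf. Never force or tip the coil, and leave the meter, the jar and the screwdriver where they are.

Things in the scene. Friction and masses are not known exactly. Their poses are not given: they have to be found in the camera images.
- stand: Fixed coil test stand; grey base 200 x 300 x 14 mm (x -90..110, y -88..212 mm in its frame). Origin on the bench under the post's axis, z up; y points from post to shelf. The lever is at x 75 mm: hinge axis parallel to x at y -20, z 75 mm, between cheeks 90 mm high (x 59..91, y -37..-3 mm); its arm runs from there toward -y.
- post_top (a point): Top of the upright round dark steel post on the stand's axis, 36 mm in diameter, fixed, 79 mm above the bench. Inside the coil's bore it carries two lugs and a stop that cannot be seen.
- plate_top (a point): Point on the post's axis at the top of the flat aluminium lift plate round the post, on which the coil stands (x -46..50, y -46..75 mm in the stand's frame). It moves straight up with the lever: 40 mm above the bench when down, 85 mm when the lever is fully down.
- coil: Loose wound coil, 0.24 to 0.39 kg: copper winding between two black flanges 90 mm in diameter, 30 mm high in all, bore 47 mm, upright round the post. Origin at the centre of its underside, z up. Two teeth inside its bore sit under the post's lugs, so at the start it cannot be lifted.
- block (a point): Middle of the coil's black terminal block with two brass screws, 13 mm above the coil's underside and 54 mm from its axis along the coil's +x. Block 12 mm wide, 26 mm high, reaching to 66 mm. 1 to 3 N turn it clockwise from above (yaw falls) 40 to 90 degrees to a stop that lies differently each time and can only be felt; only within about 15 degrees of the stop can the coil rise.
- lever (a joint): Lever angle in rad: 0 = up (start), 0.78 = fully down against its end. Geared to the lift plate (58 mm rise per rad, 45 mm in all); friction keeps it where it is left. About 6 to 12 N on the pad move it when the coil is free; with the coil still locked it stops hard before 0.15 rad.
- lever_pad (a point): Middle of the top of the black pad, 34 x 34 x 12 mm, at the lever's end, 110 mm from the hinge; press it down from above. It swings in a vertical plane along the stand's y: about 123 mm above the bench when up (lever tilted 23 degrees up), about 40 mm when down (22 degrees down).
- shelf_mid (a point): Point on the fixed aluminium shelf's top where the coil's middle may come to lie: 142 mm from the post's axis along the stand's y, 81 mm above the bench; axes as the stand's. Shelf x -85..85, y 79..205 mm in the stand's frame, closed at y 205 mm by a lip 11 mm high.
- meter: Bystander: grey handheld meter lying on the bench, 170 x 85 x 36 mm, origin at the centre of its underside, long side along its x.
- jar: Bystander: clear jar with a steel cap, 60 mm in diameter, 75 mm high, origin at the centre of its underside.
- driver: Bystander: screwdriver lying on the bench, 190 mm long along its x.
Mind the look-alikes: they are no part of the job. What is meant by the coil is not blue or red, and is the smaller of those in its own colour.

How it is judged:
By the outcome, as a careful person would: the job done as asked, in the order asked, and still so for the second after the job is handed in, with the robot touching nothing.
It also fails if it takes over 67 s, if anything falls off the work surface, if the arm or the gripper's body presses on something with over 40 N, if the wrist force passes 120 N, or if a joint passes its speed limit or range.

## Working session

There is one attempt and no reset: what is moved stays moved. The work goes in short steps, Python scripts to look and compute and a shell command to move; the robot and the scene stay as the last step left them, time stands still between calls to the robot, and variables do not carry over. Pictures are saved under pics/ and viewed, and the job is handed in when it is done.

```bash
ls; mkdir -p pics
python3 - <<'E'
from cell import env,camera,camera_model
import cv2
print(env.sense())
for n in("side","top","wrist"):
    cv2.imwrite(f"pics/{n}0.png",camera(n)[:,:,::-1]); print(n,camera_model(n))
E
```

```text
pics
{'clock': 0.0, 'joints': array([-1.34408384,  0.47777497,  0.022372  ,  1.55642652, -0.01149926,
        1.10928971, -0.08307171]), 'dq': array([ 7.82439217e-04, -9.77676393e-05, -6.77321393e-05,  6.63409562e-04,
        4.41948555e-04, -3.50613898e-04, -4.45980401e-05]), 'effort': array([ 6.77633543e-04, -5.82846379e+01,  1.53485131e+00, -2.72595978e+01,
       -5.43725118e-02,  1.71342271e-02,  1.51061390e-04]), 'position': array([221.71939586, 637.26266813, 403.70944324]), 'tool_rot': array([-1.35035689, -0.95817474,  0.96041511]), 'ft_force': array([ 0.18134808, -0.11505288,  0.54385342]), 'moment': array([-0.02375274, -0.02011331,  0.04468871]), 'finger_gap': 1.0010482608224074}
side {'K': array([[446.1049508 ,   0.        , 322.97410657],
       [  0.        , 446.1049508 , 235.8609748 ],
       [  0.        ,   0.        ,   1.        ]]), 'R': array([[ 0.81691435, -0.57669137, -0.00883175],
       [-0.30966679, -0.42563837, -0.85025788],
       [ 0.48657725,  0.69732276, -0.52629226]]), 't': array([-481.89382013,  273.79660945,  686.34064854])}
top {'K': array([[540.9606
[... 169 characters left out ...]
9954899, -0.01674078],
       [-0.98539218, -0.02174936, -0.16890593],
       [ 0.16846565,  0.02070729, -0.98549   ]]), 't': array([  -2.27509956,  618.20346729, 1136.96737033])}
wrist {'K': array([[371.64829954,   0.        , 316.1857836 ],
       [  0.        , 371.64829954, 240.7733973 ],
       [  0.        ,   0.        ,   1.        ]]), 'hand_eye': array([[ 9.99999829e-01,  3.96269041e-04,  4.30417057e-04,
        -1.96619540e-01],
       [-2.97732348e-04, -2.88613584e-01,  9.57445618e-01,
         2.01791910e+01],
       [ 5.03630266e-04, -9.57445582e-01, -2.88613416e-01,
         7.92189157e+01],
       [ 0.00000000e+00,  0.00000000e+00,  0.00000000e+00,
         1.00000000e+00]])}
```

View pics/side0.png

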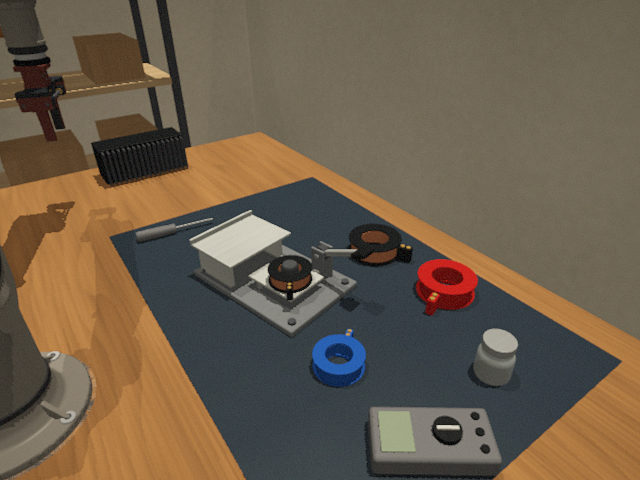

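View pics/top0.png

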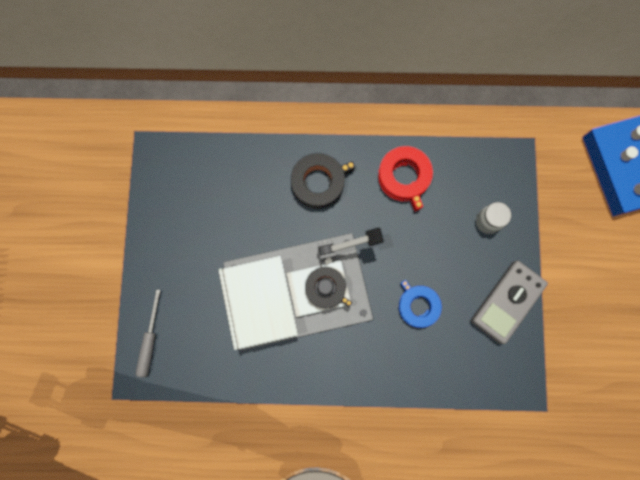

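View pics/wrist0.png

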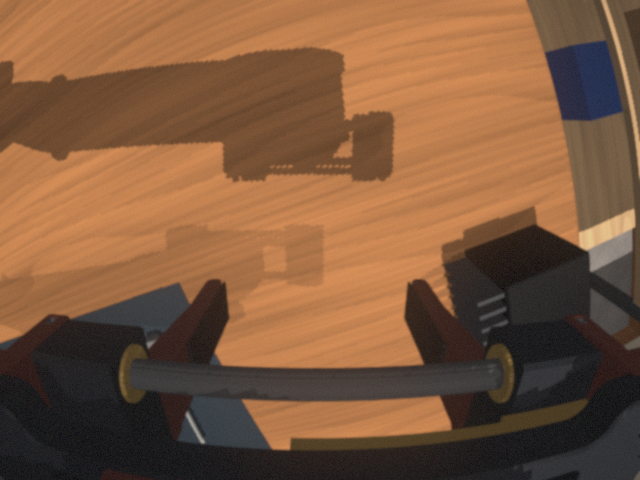

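```bash
python3 -c "
from scipy.spatial.transform import Rotation as R
print(R.from_rotvec([-1.35035689, -0.95817474,  0.96041511]).as_matrix())"
```

```text
[[ 3.28571075e-01 -4.41845910e-04 -9.44479144e-01]
 [ 9.44477600e-01 -1.71390032e-03  3.28571339e-01]
 [-1.76392101e-03 -9.99998434e-01 -1.45824505e-04]]
```

The stand is in the middle of the mat, with the small copper coil near top-view pixel (325,287) and its block near (347,301). The shelf lies to the left and the lever pad is near (375,237). I'll zoom in to measure.

Run:
```python
import cv2
a=cv2.imread("pics/top0.png")[220:360,210:400]; cv2.imwrite("pics/topz.png",cv2.resize(a,None,fx=4.2,fy=4.2,interpolation=cv2.INTER_CUBIC))
a=cv2.imread("pics/side0.png")[205:345,180:370]; cv2.imwrite("pics/sidez.png",cv2.resize(a,None,fx=4.2,fy=4.2,interpolation=cv2.INTER_CUBIC))
```

```text
(no output)
```

View pics/topz.png

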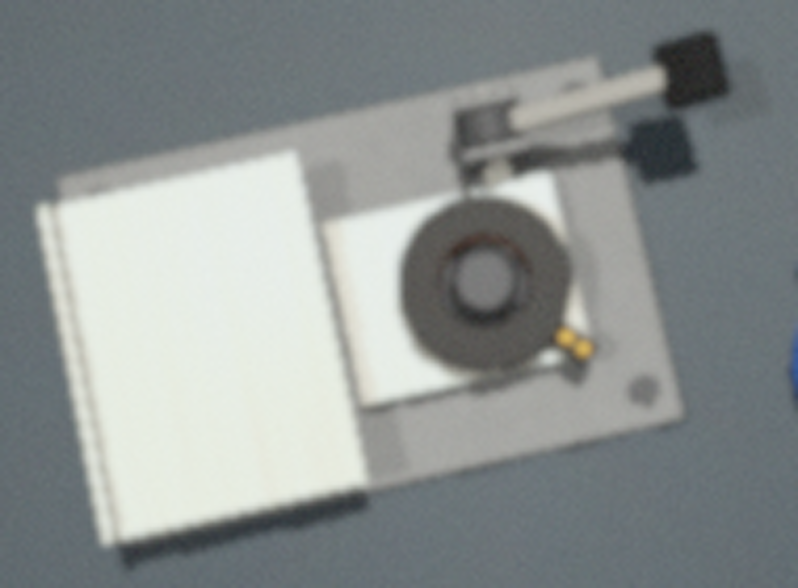

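View pics/sidez.png

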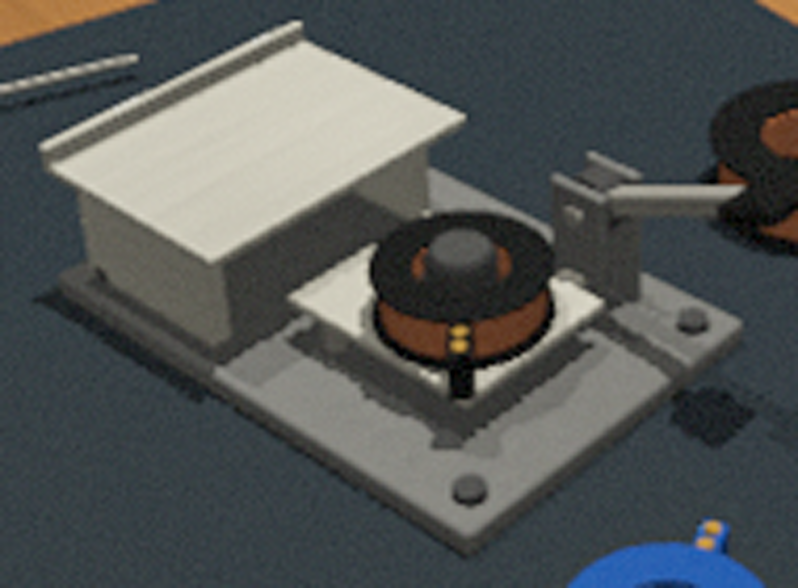

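```bash
cat > h.py <<'E'
import numpy as np,cv2
from cell import env,camera,camera_model
from scipy.spatial.transform import Rotation as R
from scipy.optimize import least_squares
def proj(n,X):
    c=camera_model(n); p=np.asarray(X,float)@c["R"].T+c["t"]; p=p@c["K"].T; return p[:,:2]/p[:,2:]
def back(n,u,v,z):
    c=camera_model(n); d=c["R"].T@np.linalg.inv(c["K"])@[u,v,1]; o=-c["R"].T@c["t"]; return o+d*(z-o[2])/d[2]
def st2w(s,P):
    P=np.atleast_2d(np.array(P,float)); c,q=np.cos(s[2]),np.sin(s[2]); return np.c_[s[0]+c*P[:,0]-q*P[:,1],s[1]+q*P[:,0]+c*P[:,1],P[:,2]]
E
python3 - <<'E'
from h import *
T=[((485,281),(0,0,79)),((298,152),(85,79,81)),((368,487),(-85,79,81)),((598,57),(110,-88,14)),((683,415),(-90,-88,14))]
S=[((461,247),(0,0,79)),((465,117),(85,79,81)),((210,262),(-85,79,81)),((470,542),(-90,-88,14)),((742,325),(110,-88,14))]
t=np.array([a for a,_ in T])/4.2+[210,220]-.4; s=np.array([a for a,_ in S])/4.2+[180,205]-.4
f=lambda q:np.r_[proj("top",st2w(q,[b for _,b in T]))-t,proj("side",st2w(q,[b for _,b in S]))-s].ravel()
r=least_squares(f,[550,0,0.2]); print(r.x,r.fun.reshape(-1,2).round(1))
q=r.x;np.save("stand.npy",q)
b=(np.array([574,345])/4.2+[210,220]-.4); w=back("top",*b,66); print("block",w, "top camera"); 
b2=(np.array([459,338])/4.2+[180,205]-.4); w2=back("side",*b2,66);print(w2)
for p in(w,w2): d=p[:2]-q[:2]; print(np.hypot(*d),np.degrees(np.arctan2(d[1],d[0])-q[2]))
print("pad up",st2w(q,[75,-121,123]),proj("top",st2w(q,[75,-121,123])), np.array([692,68])/4.2+[210,220]-.4)
E
```

```text
[ 5.02549098e+02 -9.80143581e+00  2.49655926e-01] [[-0.2  0.3]
 [-0.7  0.4]
 [-0.1 -0.4]
 [-0.2 -0.2]
 [ 0.7  1.5]
 [ 0.   0.3]
 [ 0.2 -0. ]
 [ 0.3  0.3]
 [-0.1 -0.6]
 [ 1.2 -0.8]]
block [472.96495673 -55.91439185  66.        ] top camera
[474.25540991 -52.78112984  66.        ]
54.787098004743186 -136.98676137669412
51.45665033410381 -137.6612851515993
pad up [[ 605.11944795 -108.51983954  123.        ]] [[373.85113039 236.57179394]] [374.36190476 235.79047619]
```

```bash
python3 -m jog '[[[-0.234,0.03,-0.355],[0,0.1,0],0],[[-0.234,0.03,-0.355],[0,0.1,0],0],[[-0.234,0.03,-0.355],[0,0.1,0],0],[[-0.234,0.03,-0.355],[0,0.1,0],0],[[-0.234,0.03,-0.355],[0,0.1,0],0],[[-0.234,0.03,-0.355],[0,0.1,0],0],[[-0.234,0.03,-0.355],[0,0.1,0],0],[[-0.234,0.03,-0.355],[0,0.1,0],0],[[-0.586,0.08,-0.490],[0,0.239,0],0],[[-0.586,0.08,-0.490],[0,0.239,0],0],[[-0.586,0.08,-0.490],[0,0.239,0],0],[[-0.586,0.08,-0.490],[0,0.239,0],0]]'
```

```text
clock: 1.35
position: [477.8, 120.8, 350.5]
tool_rot: [-1.427, -0.777, 0.777]
ft_force: [0.9, -0.5, -0.7]
finger_gap: 0.008
```

```bash
cat >> h.py <<'E'
def togo(x,y,tipz,ang):  # ang = desired world angle of tool x (deg)
    s=env.sense(); M=R.from_rotvec(s["tool_rot"]).as_matrix(); 
    d=M.T@(np.array([x,y,tipz+182])-s["position"])
    cur=np.degrees(np.arctan2(M[1,0],M[0,0])); a=(cur-ang+180)%360-180
    print("t",s["clock"],"tip",(s["position"]-[0,0,182]).round(1),"ang",cur.round(2),"shift mm",d.round(1),"turn y",np.radians(a).round(4),"F",s["ft_force"].round(2), "q",s["joints"].round(2)); return s
E
python3 -c "
from h import *
togo(492.1,-77.5,80,57.1)"
```

```text
t 1.35 tip [477.8 120.8 168.5] ang 57.13 shift mm [-158.8   88.4 -119.7] turn y 0.0005 F [ 0.88 -0.52 -0.65] q [-0.6   0.25  0.26  2.05 -0.08  0.85  0.71]
```

```bash
python3 -m jog '[[[-0.159,0.04,-0.120],[0,0,0],0],[[-0.159,0.04,-0.120],[0,0,0],0],[[-0.159,0.088,-0.120],[0,0,0],0],[[-0.159,0.088,-0.120],[0,0,0],0],[[-0.159,0.088,-0.120],[0,0,0],0],[[-0.159,0.088,-0.120],[0,0,0],0],[[-0.159,0.088,-0.120],[0,0,0],0]]'
python3 - <<'E'
from h import *
togo(492.1,-77.5,47,57.1)
for n in("wrist","side"): cv2.imwrite(f"pics/{n}1.png",camera(n)[:,:,::-1])
E
```

```text
clock: 2.05
position: [492.6, -75.6, 262.6]
tool_rot: [-1.427, -0.776, 0.777]
ft_force: [-0.2, 0.3, 0.7]
finger_gap: 0.001
t 2.05 tip [492.6 -75.6  80.6] ang 57.09 shift mm [-1.9 33.6 -0.7] turn y -0.0001 F [-0.18  0.34  0.71] q [-0.23  0.4   0.31  2.11 -0.19  0.66  1.21]
```

View pics/wrist1.png

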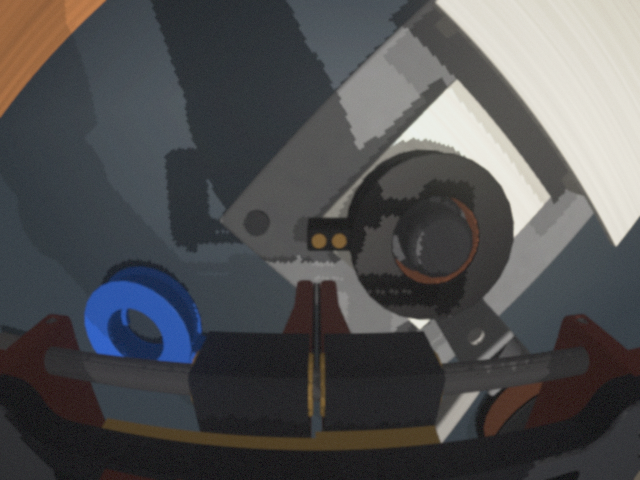

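View pics/side1.png

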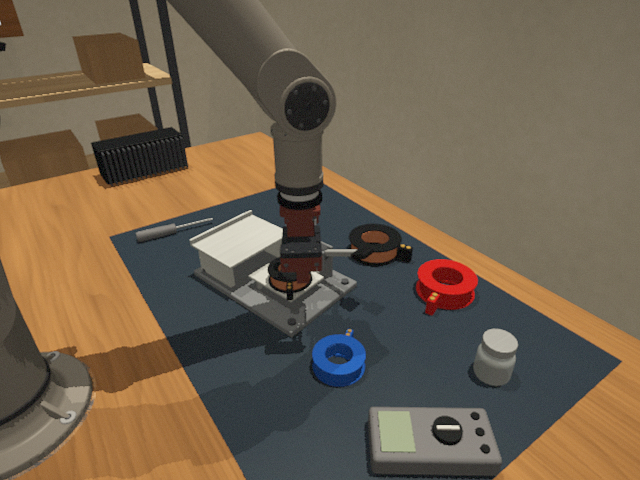

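```bash
python3 -m jog '[[[-0.002,0.034,-0.001],[0,0,0],0],[[-0.002,0.034,-0.001],[0,0,0],0],[[-0.002,0.034,-0.001],[0,0,0],0],[[-0.002,0.034,0.004],[0,0,0],0],[[-0.002,0.034,0.007],[0,0,0],0],[[-0.002,0.034,0.009],[0,0,0],0],[[-0.002,0.034,0.009],[0,0,0],0]]'
python3 - <<'E'
from h import *
togo(492.1,-77.5,47,57.1)
cv2.imwrite(f"pics/w2.png",camera("wrist")[:,:,::-1])
for f in range(0,100,5):
    a=np.radians(f);c,s=np.cos(a),np.sin(a);print(f,round(a,3),round(62.5-62.5*c-17*s,1),round(17+62.5*s-17*c,1))
E
```

```text
clock: 2.85
position: [483.8, -72.4, 229.2]
tool_rot: [-1.427, -0.778, 0.777]
ft_force: [-1.1, -0.3, 0.7]
finger_gap: 0.007
t 2.85 tip [483.8 -72.4  47.2] ang 57.14 shift mm [ 0.2  0.2 -9.8] turn y 0.0008 F [-1.07 -0.28  0.72] q [-0.21  0.45  0.28  2.15 -0.23  0.57  1.23]
0 0.0 0.0 0.0
5 0.087 -1.2 5.5
10 0.175 -2.0 11.1
15 0.262 -2.3 16.8
20 0.349 -2.0 22.4
25 0.436 -1.3 28.0
30 0.524 -0.1 33.5
35 0.611 1.6 38.9
40 0.698 3.7 44.2
45 0.785 6.3 49.2
50 0.873 9.3 54.0
55 0.96 12.7 58.4
60 1.047 16.5 62.6
65 1.134 20.7 66.5
70 1.222 25.1 69.9
75 1.309 29.9 73.0
80 1.396 34.9 75.6
85 1.484 40.1 77.8
90 1.571 45.5 79.5
95 1.658 51.0 80.7
```

View pics/w2.png

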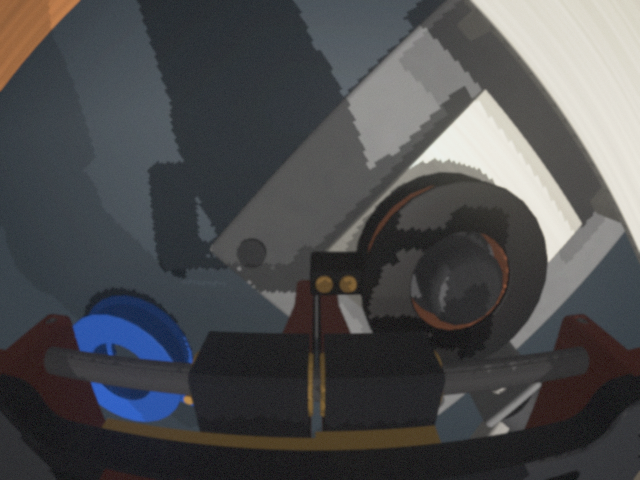

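```bash
python3 -m jog '[[[-0.0006,0,0.0027],[0,0.044,0],0],[[-0.0012,0,0.0055],[0,0.087,0],0],[[-0.0016,0,0.0083],[0,0.131,0],0],[[-0.002,0,0.0111],[0,0.175,0],0],[[-0.0022,0,0.014],[0,0.218,0],0],[[-0.0023,0,0.0168],[0,0.262,0],0],[[-0.0022,0,0.0196],[0,0.305,0],0],[[-0.002,0,0.0224],[0,0.349,0],0],[[-0.0017,0,0.0252],[0,0.393,0],0],[[-0.0013,0,0.028],[0,0.436,0],0],[[-0.0008,0,0.0308],[0,0.48,0],0],[[-0.0001,0,0.0335],[0,0.524,0],0]]'
python3 - <<'E'
from h import *
togo(492.1,-77.5,47,27.1)
cv2.imwrite(f"pics/w3.png",camera("wrist")[:,:,::-1])
E
```

```text
clock: 4.1
position: [456.0, -54.8, 229.0]
tool_rot: [-1.54, -0.37, 0.369]
ft_force: [-1.0, 0.0, 1.1]
finger_gap: 0.005
t 4.1 tip [456.  -54.8  47. ] ang 26.97 shift mm [ 21.9   0.  -36.6] turn y -0.0022 F [-0.99  0.    1.05] q [-0.37  0.43  0.43  2.22 -0.34  0.55  0.79]
```

View pics/w3.png

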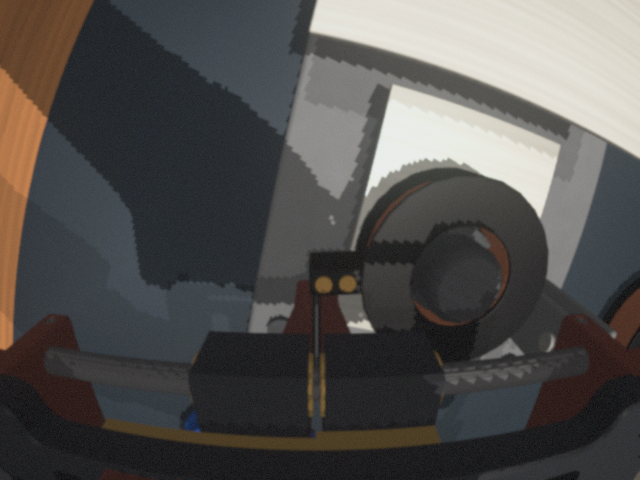

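```bash
python3 -m jog '[[[-0.0004,0,0.0014],[0,0.022,0],0],[[-0.0007,0,0.0027],[0,0.044,0],0],[[-0.001,0,0.0041],[0,0.065,0],0],[[-0.0012,0,0.0055],[0,0.087,0],0],[[-0.0014,0,0.0069],[0,0.109,0],0],[[-0.0016,0,0.0083],[0,0.131,0],0]]'; python3 -m jog '[[[-0.0004,0,0.0014],[0,0.022,0],0],[[-0.0007,0,0.0027],[0,0.044,0],0],[[-0.001,0,0.0041],[0,0.065,0],0],[[-0.0012,0,0.0055],[0,0.087,0],0]]'
```

```text
clock: 4.75
position: [450.4, -47.8, 228.7]
tool_rot: [-1.554, -0.267, 0.267]
ft_force: [0.3, -1.3, 0.9]
finger_gap: 0.005
clock: 5.15
position: [447.4, -43.0, 228.7]
tool_rot: [-1.562, -0.199, 0.199]
ft_force: [0.2, -0.5, 1.7]
finger_gap: 0.001
```

```bash
python3 -m jog '[[[-0.0004,0,0.0014],[0,0.022,0],0],[[-0.0007,0,0.0027],[0,0.044,0],0],[[-0.001,0,0.0041],[0,0.065,0],0],[[-0.0012,0,0.0055],[0,0.087,0],0]]'
```

```text
clock: 5.55
position: [444.9, -38.0, 228.7]
tool_rot: [-1.567, -0.13, 0.131]
ft_force: [-1.5, -0.9, 1.3]
finger_gap: 0.002
```

```bash
python3 -m jog '[[[-0.0004,0,0.0014],[0,0.022,0],0],[[-0.0007,0,0.0027],[0,0.044,0],0],[[-0.001,0,0.0041],[0,0.065,0],0]]'
```

```text
clock: 5.85
position: [443.1, -34.2, 228.6]
tool_rot: [-1.569, -0.079, 0.08]
ft_force: [-1.6, -1.4, 1.2]
finger_gap: 0.006
```

```bash
python3 -c "
from h import *
togo(492.1,-77.5,47,27.1)
cv2.imwrite(f'pics/w4.png',camera('wrist')[:,:,::-1])"
```

```text
t 5.85 tip [443.1 -34.2  46.6] ang 5.79 shift mm [ 44.4  -0.4 -48. ] turn y -0.372 F [-1.56 -1.36  1.22] q [-0.5   0.43  0.53  2.26 -0.42  0.55  0.46]
```

View pics/w4.png

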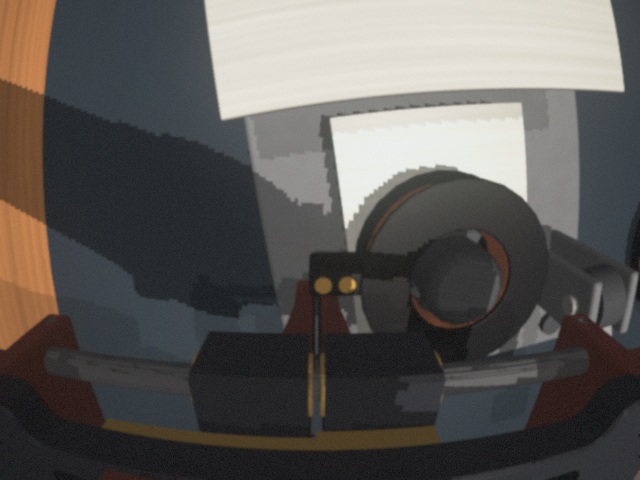

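```bash
python3 -m jog '[[[-0.0004,0,0.0014],[0,0.022,0],0],[[-0.0007,0,0.0027],[0,0.044,0],0],[[-0.001,0,0.0041],[0,0.065,0],0]]'
```

```text
clock: 6.2
position: [441.7, -31.0, 228.6]
tool_rot: [-1.572, -0.028, 0.028]
ft_force: [-0.9, -7.9, -0.1]
finger_gap: 0.007
```

```bash
python3 -m jog '[[[-0.0004,0,0.0014],[0,0.022,0],0],[[-0.0007,0,0.0027],[0,0.044,0],0],[[-0.001,0,0.0041],[0,0.065,0],0]]'
```

```text
clock: 6.5
position: [440.5, -29.0, 228.7]
tool_rot: [-1.575, 0.024, -0.026]
ft_force: [-0.7, -16.5, 0.5]
finger_gap: 0.001
```

```bash
python3 -m jog '[[[-0.0004,0,0.0014],[0,0.022,0],0],[[-0.0007,0,0.0027],[0,0.044,0],0],[[-0.001,0,0.0041],[0,0.065,0],0]]'
```

```text
clock: 6.8
position: [439.4, -27.0, 228.8]
tool_rot: [-1.577, 0.076, -0.08]
ft_force: [-1.5, -25.2, 1.3]
finger_gap: 0.007
```

The stop came up at about 54° of turn. The force then rose to 25 N because I had batched the steps. I'm backing off now.

```bash
python3 -m jog '[[[0,0,-0.004],[0,0,0],0],[[-0.001,0,-0.010],[0,0,0],0],[[-0.002,0,-0.016],[0,0,0],0],[[-0.002,0,-0.016],[0,0,0],0]]'; python3 -c "
from h import *
togo(492.1,-77.5,47,0)
cv2.imwrite(f'pics/w5.png',camera('wrist')[:,:,::-1])
cv2.imwrite(f'pics/s5.png',camera('side')[:,:,::-1])"
```

```text
clock: 7.2
position: [436.2, -38.0, 228.7]
tool_rot: [-1.569, 0.073, -0.073]
ft_force: [0.5, -0.1, 0.4]
finger_gap: 0.005
t 7.2 tip [436.2 -38.   46.7] ang -5.32 shift mm [ 59.3  -0.3 -34.2] turn y -0.0928 F [ 0.53 -0.1   0.43] q [-0.54  0.43  0.59  2.28 -0.46  0.55  0.32]
```

View pics/w5.png

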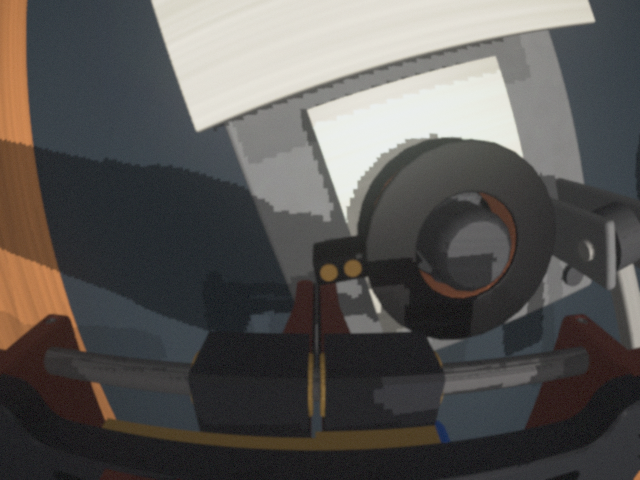

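View pics/s5.png

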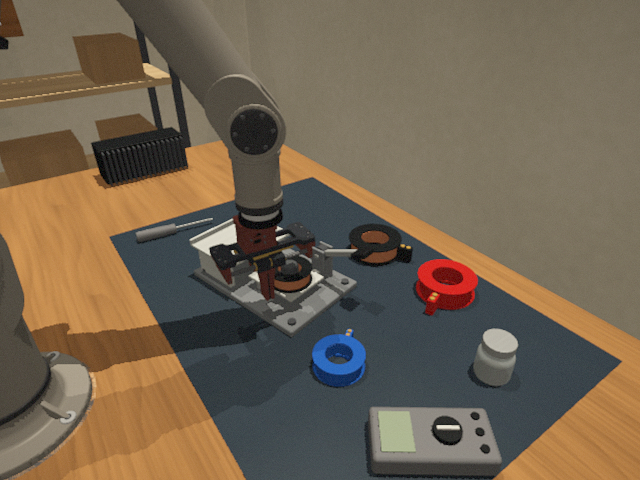

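Run:
```python
from h import *
q=np.load("stand.npy")
for a in(23,12,0,-11,-22):
    r=np.radians(a); P=st2w(q,[75,-20-110*np.cos(r)+5*np.sin(r),75+110*np.sin(r)+5*np.cos(r)])[0]; print(a,P.round(1)); 
P=st2w(q,[75,-121,150])[0]; togo(*P,np.degrees(q[2]))
```

```text
23 [ 604.7 -106.9  122.6]
12 [ 606.5 -113.9  102.8]
0 [ 607.3 -117.2   80. ]
-11 [ 607.1 -116.2   58.9]
-22 [ 605.8 -111.3   38.4]
t 7.3 tip [436.4 -37.4  46.7] ang -5.26 shift mm [ 174.5 -103.3  -55.3] turn y -0.3414 F [-0.14 -0.26 -0.21] q [-0.54  0.43  0.59  2.27 -0.46  0.55  0.32]
```

```bash
python3 -m jog '[[[-0.003,-0.05,-0.004],[0,0,0],0],[[-0.003,-0.1,-0.004],[0,0,0],0],[[0.04,-0.104,-0.02],[0,-0.1,0],0],[[0.085,-0.104,-0.03],[0,-0.2,0],0],[[0.13,-0.104,-0.045],[0,-0.3,0],0],[[0.1745,-0.104,-0.055],[0,-0.341,0],0],[[0.1745,-0.104,-0.055],[0,-0.341,0],0],[[0.1745,-0.104,-0.055],[0,-0.341,0],0]]'
python3 - <<'E'
from h import *
q=np.load("stand.npy")
P=st2w(q,[75,-121,129])[0]; togo(*P,np.degrees(q[2]))
cv2.imwrite(f'pics/w6.png',camera('wrist')[:,:,::-1])
E
```

```text
clock: 8.1
position: [605.4, -108.4, 332.0]
tool_rot: [-1.562, -0.194, 0.196]
ft_force: [-0.6, 0.2, -0.5]
finger_gap: 0.005
t 8.1 tip [ 605.4 -108.4  150. ] ang 14.25 shift mm [-0.3 21.  -0.1] turn y -0.0009 F [-0.56  0.17 -0.54] q [-0.38  0.52  0.63  1.8  -0.37  0.94  0.66]
```

View pics/w6.png

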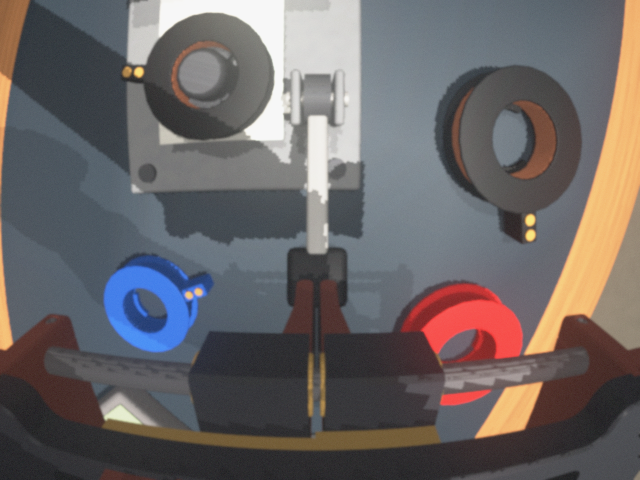

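```bash
python3 -m jog '[[[0,0.018,0],[0,0,0],0],[[0,0.023,0],[0,0,0],0],[[0,0.027,-0.001],[0,0,0],0],[[0,0.031,-0.002],[0,0,0],0],[[0,0.035,-0.003],[0,0,0],0],[[0,0.039,-0.004],[0,0,0],0]]'
```

```text
clock: 8.75
position: [605.0, -113.0, 294.8]
tool_rot: [-1.562, -0.194, 0.195]
ft_force: [-3.4, -2.4, 7.9]
finger_gap: 0.007
```

```bash
python3 -m jog '[[[0,0.004,-0.001],[0,0,0],0],[[0,0.008,-0.002],[0,0,0],0],[[0,0.012,-0.003],[0,0,0],0],[[0,0.016,-0.004],[0,0,0],0]]'
```

```text
clock: 9.15
position: [606.0, -117.0, 278.8]
tool_rot: [-1.562, -0.194, 0.195]
ft_force: [-3.4, -2.3, 6.3]
finger_gap: 0.006
```

Past the point where a locked coil would stop it (tip 97 mm, 6 N), so the coil is free and rising.

```bash
python3 -m jog '[[[0,0.004,-0.001],[0,0,0],0],[[0,0.008,-0.001],[0,0,0],0],[[0,0.012,-0.002],[0,0,0],0],[[0,0.016,-0.002],[0,0,0],0],[[0,0.020,-0.002],[0,0,0],0],[[0,0.024,-0.002],[0,0,0],0],[[0,0.028,-0.002],[0,0,0],0],[[0,0.032,-0.001],[0,0,0],0]]';python3 - <<'E'
from h import *
cv2.imwrite(f'pics/w7.png',camera('wrist')[:,:,::-1])
E
```

```text
clock: 9.95
position: [606.3, -118.2, 247.0]
tool_rot: [-1.563, -0.194, 0.195]
ft_force: [-2.4, -4.0, 7.7]
finger_gap: 0.008
```

View pics/w7.png

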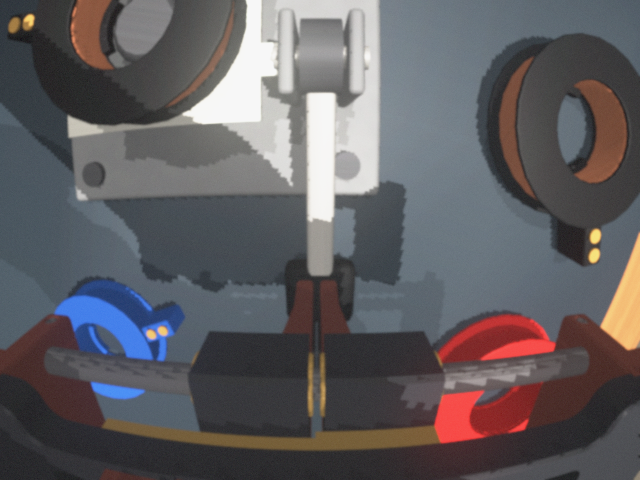

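```bash
python3 -m jog '[[[0,0.004,0.001],[0,0,0],0],[[0,0.008,0.002],[0,0,0],0],[[0,0.012,0.003],[0,0,0],0],[[0,0.015,0.004],[0,0,0],0],[[0,0.018,0.005],[0,0,0],0]]'
```

```text
clock: 10.5
position: [605.2, -114.4, 229.2]
tool_rot: [-1.565, -0.195, 0.194]
ft_force: [-1.9, -4.9, 6.8]
finger_gap: 0.004
```

```bash
python3 -m jog '[[[0,0.002,0.0005],[0,0,0],0],[[0,0.004,0.001],[0,0,0],0]]'
```

```text
clock: 10.7
position: [605.0, -113.4, 225.1]
tool_rot: [-1.565, -0.194, 0.194]
ft_force: [-2.4, -5.4, 7.3]
finger_gap: 0.007
```

```bash
python3 -m jog '[[[0,0.002,0.0005],[0,0,0],0],[[0,0.004,0.001],[0,0,0],0]]'
```

```text
clock: 10.9
position: [605.1, -113.4, 223.9]
tool_rot: [-1.564, -0.195, 0.192]
ft_force: [-12.4, -3.6, 43.4]
finger_gap: 0.01
```

The end stop is reached: the force jumped to 43 N with the tip at 42 mm. Backing off.

```bash
python3 -m jog '[[[0,-0.01,0],[0,0,0],0],[[0,-0.05,0],[0,0,0],0],[[0,-0.1,0],[0,0,0],0],[[0,-0.12,0],[0,0,0],0],[[0,-0.12,0],[0,0,0],0]]';python3 - <<'E'
from h import *
q=np.load("stand.npy");togo(*st2w(q,[0,-90,150])[0],np.degrees(q[2]))
for n in("wrist","side","top"): cv2.imwrite(f'pics/{n}8.png',camera(n)[:,:,::-1])
a=cv2.imread("pics/top8.png")[200:350,210:410]; cv2.imwrite("pics/top8z.png",cv2.resize(a,None,fx=4,fy=4,interpolation=cv2.INTER_CUBIC))
a=cv2.imread("pics/side8.png")[195:345,180:380]; cv2.imwrite("pics/side8z.png",cv2.resize(a,None,fx=4,fy=4,interpolation=cv2.INTER_CUBIC))
E
```

```text
clock: 11.4
position: [606.0, -110.5, 343.5]
tool_rot: [-1.562, -0.2, 0.191]
ft_force: [-0.0, 1.1, 0.0]
finger_gap: 0.004
t 11.4 tip [ 606.  -110.5  161.5] ang 14.28 shift mm [-75.4  11.1  33.1] turn y -0.0004 F [-0.05  1.06  0.01] q [-0.39  0.51  0.64  1.8  -0.37  0.95  0.66]
```

View pics/wrist8.png

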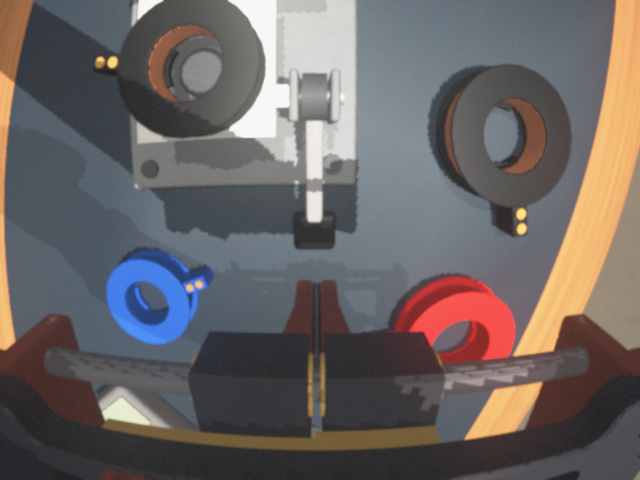

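View pics/side8z.png

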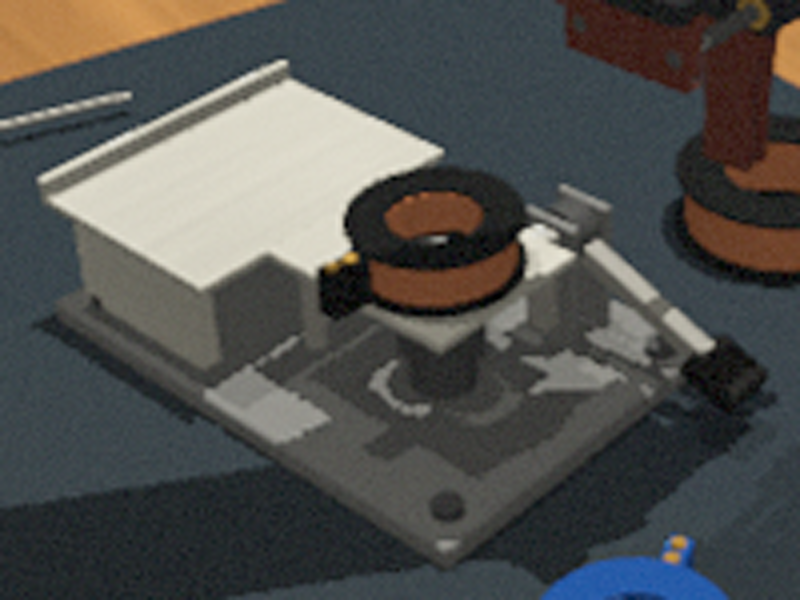

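View pics/top8z.png

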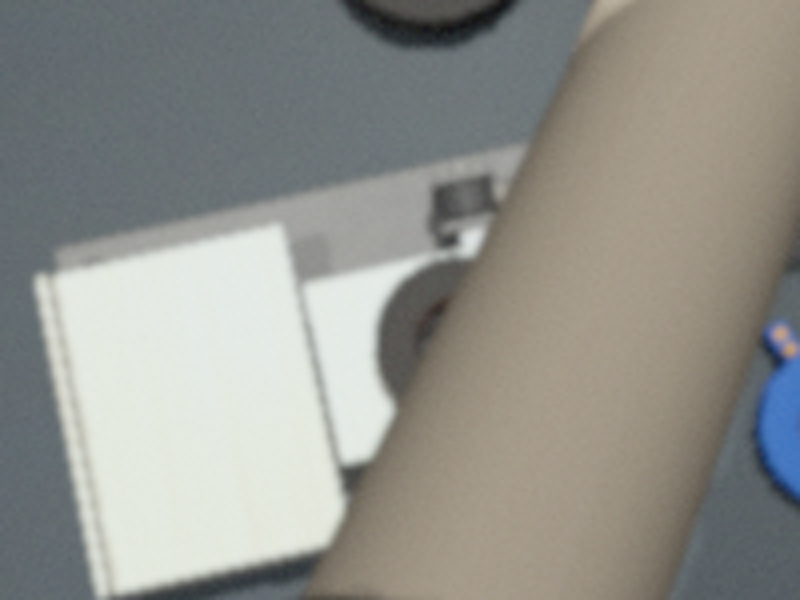

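Run:
```python
from h import *
q=np.load("stand.npy")
c=camera_model("wrist");s=env.sense();K=c["K"]
def ray(u,v,z):
    x,y=(u-K[0,2])/K[0,0],(v-K[1,2])/K[1,1];r=np.hypot(x,y)
    d=np.array([x/r*np.sin(r),y/r*np.sin(r),np.cos(r),0]);H=c["hand_eye"];M=R.from_rotvec(s["tool_rot"]).as_matrix()
    o=s["position"]+M@H[:3,3];w=M@(H@d)[:3];P=o+w*(z-o[2])/w[2]
    d=P[:2]-q[:2];C,S=np.cos(q[2]),np.sin(q[2]);return (C*d[0]+S*d[1]).round(1),(-S*d[0]+C*d[1]).round(1)
print([ray(*p,115) for p in((119,62),(264,66),(192,136))], "screws",ray(106,63,111),"post",ray(202,70,79),"pad",ray(315,222,40))
togo(*st2w(q,[0,-80,150])[0],np.degrees(q[2]))
```

```text
[(np.float64(-42.7), np.float64(6.4)), (np.float64(45.9), np.float64(-5.4)), (np.float64(4.4), np.float64(-42.6))] screws (np.float64(-54.6), np.float64(8.4)) post (np.float64(-0.4), np.float64(1.3)) pad (np.float64(73.1), np.float64(-111.3))
t 11.55 tip [ 604.8 -109.7  156.7] ang 14.3 shift mm [-74.4   6.9  42.1] turn y -0.0 F [-1.01  0.98  0.27] q [-0.39  0.52  0.64  1.8  -0.37  0.95  0.66]
```

```bash
python3 -m jog '[[[-0.04,0,0.02],[0,0,0],0.57],[[-0.074,0.007,0.042],[0,0,0],0.57],[[-0.074,0.007,0.042],[0,0,0],0.57],[[-0.074,0.03,0.042],[0,0,0],0.57],[[-0.074,0.05,0.042],[0,0,0],0.57],[[-0.074,0.066,0.042],[0,0,0],0.57],[[-0.074,0.066,0.042],[0,0,0],0.57]]';python3 - <<'E'
from h import *
q=np.load("stand.npy");togo(*st2w(q,[0,-55,91])[0],np.degrees(q[2]))
cv2.imwrite(f'pics/w9.png',camera("wrist")[:,:,::-1])
E
```

```text
clock: 12.25
position: [522.4, -87.6, 270.9]
tool_rot: [-1.561, -0.191, 0.2]
ft_force: [0.2, -0.8, 0.9]
finger_gap: 0.561
t 12.25 tip [522.4 -87.6  88.9] ang 14.28 shift mm [-0.1 -2.1 25.3] turn y -0.0004 F [ 0.21 -0.77  0.88] q [-0.43  0.48  0.61  2.05 -0.4   0.74  0.68]
```

View pics/w9.png

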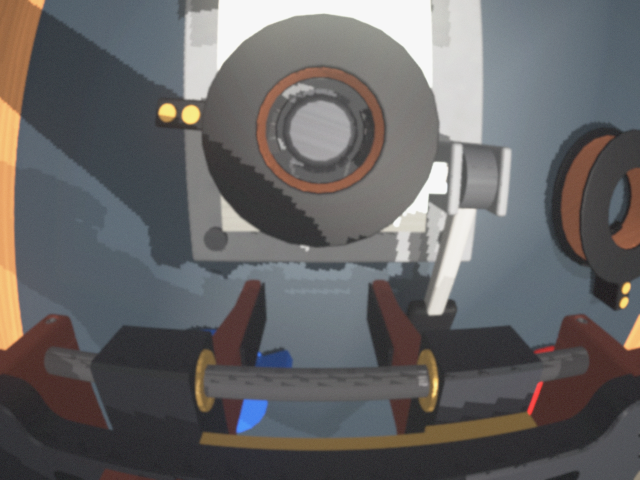

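```bash
python3 -m jog '[[[0,-0.001,0.01],[0,0,0],0.57],[[0,-0.002,0.02],[0,0,0],0.57],[[0,-0.002,0.025],[0,0,0],0.57],[[0,-0.002,0.029],[0,0,0],0.57],[[0,-0.002,0.033],[0,0,0],0.57],[[0,-0.002,0.037],[0,0,0],0.57],[[0,-0.002,0.041],[0,0,0],0.57],[[0,-0.002,0.045],[0,0,0],0.57],[[0,-0.002,0.049],[0,0,0],0.57],[[0,-0.002,0.053],[0,0,0],0.57]]';python3 - <<'E'
from h import *
q=np.load("stand.npy");togo(*st2w(q,[0,94.6,91])[0],np.degrees(q[2]))
cv2.imwrite(f'pics/w10.png',camera("wrist")[:,:,::-1])
E
```

```text
clock: 13.3
position: [510.5, -36.6, 275.8]
tool_rot: [-1.562, -0.195, 0.195]
ft_force: [0.0, -1.7, 1.1]
finger_gap: 0.571
t 13.3 tip [510.5 -36.6  93.8] ang 14.25 shift mm [ -1.2   2.8 122.5] turn y -0.001 F [ 0.02 -1.73  1.11] q [-0.54  0.44  0.62  2.09 -0.39  0.72  0.57]
```

View pics/w10.png

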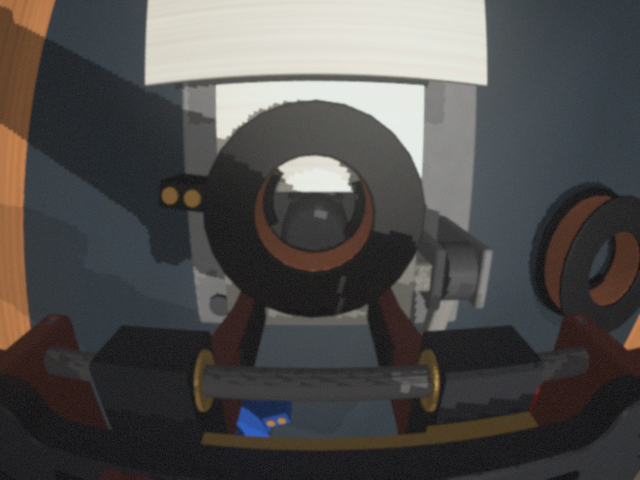

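```bash
python3 -m jog '[[[0,0.001,0.004],[0,0,0],0.57],[[0,0.002,0.008],[0,0,0],0.57],[[0,0.002,0.012],[0,0,0],0.57],[[0,0.002,0.016],[0,0,0],0.57],[[0,0.002,0.02],[0,0,0],0.57],[[0,0.002,0.024],[0,0,0],0.57],[[0,0.002,0.028],[0,0,0],0.57],[[0,0.002,0.032],[0,0,0],0.57],[[-0.001,0.002,0.036],[0,0,0],0.57],[[-0.001,0.002,0.04],[0,0,0],0.57],[[-0.001,0.002,0.043],[0,0,0],0.57],[[-0.001,0.002,0.046],[0,0,0],0.57]]';python3 - <<'E'
from h import *
q=np.load("stand.npy");togo(*st2w(q,[0,94.6,91])[0],np.degrees(q[2]))
E
```

```text
clock: 14.55
position: [498.1, 7.9, 273.7]
tool_rot: [-1.562, -0.195, 0.196]
ft_force: [0.4, -1.2, 0.5]
finger_gap: 0.569
t 14.55 tip [498.1   7.9  91.7] ang 14.27 shift mm [-0.1  0.7 76.4] turn y -0.0006 F [ 0.41 -1.21  0.46] q [-0.64  0.43  0.62  2.12 -0.38  0.7   0.48]
```

```bash
python3 -m jog '[[[0,0,0.0025],[0,0,0],0.57],[[0,0,0.005],[0,0,0],0.57],[[0,0,0.0075],[0,0,0],0.57],[[0,0,0.01],[0,0,0],0.57],[[0,0,0.0125],[0,0,0],0.57],[[0,0,0.015],[0,0,0],0.57],[[0,0,0.0175],[0,0,0],0.57],[[0,0,0.02],[0,0,0],0.57],[[0,0,0.0225],[0,0,0],0.57],[[0,0,0.025],[0,0,0],0.57],[[0,0,0.0275],[0,0,0],0.57],[[0,0,0.03],[0,0,0],0.57]]';python3 - <<'E'
from h import *
q=np.load("stand.npy");togo(*st2w(q,[0,94.6,91])[0],np.degrees(q[2]))
cv2.imwrite(f'pics/w11.png',camera("wrist")[:,:,::-1])
a=camera("side")[165:315,170:370,::-1]; cv2.imwrite("pics/s11.png",cv2.resize(a,None,fx=4,fy=4,interpolation=cv2.INTER_CUBIC))
E
```

```text
clock: 15.75
position: [490.7, 36.9, 273.6]
tool_rot: [-1.562, -0.195, 0.196]
ft_force: [-0.0, -1.0, -1.1]
finger_gap: 0.573
t 15.75 tip [490.7  36.9  91.6] ang 14.27 shift mm [-0.   0.6 46.4] turn y -0.0006 F [-0.01 -0.97 -1.13] q [-0.7   0.42  0.62  2.13 -0.38  0.7   0.42]
```

View pics/w11.png

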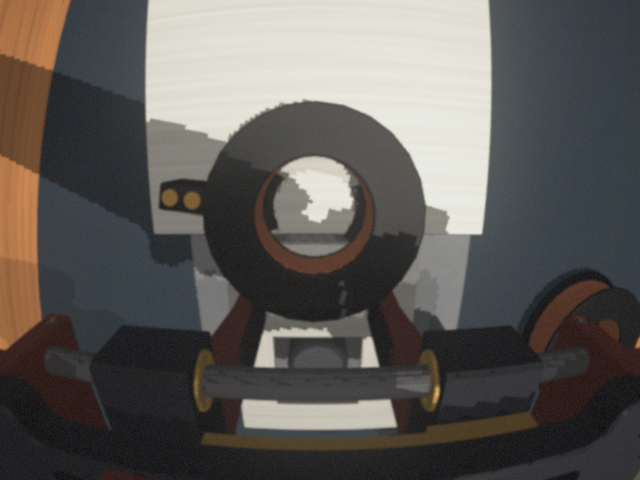

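View pics/s11.png

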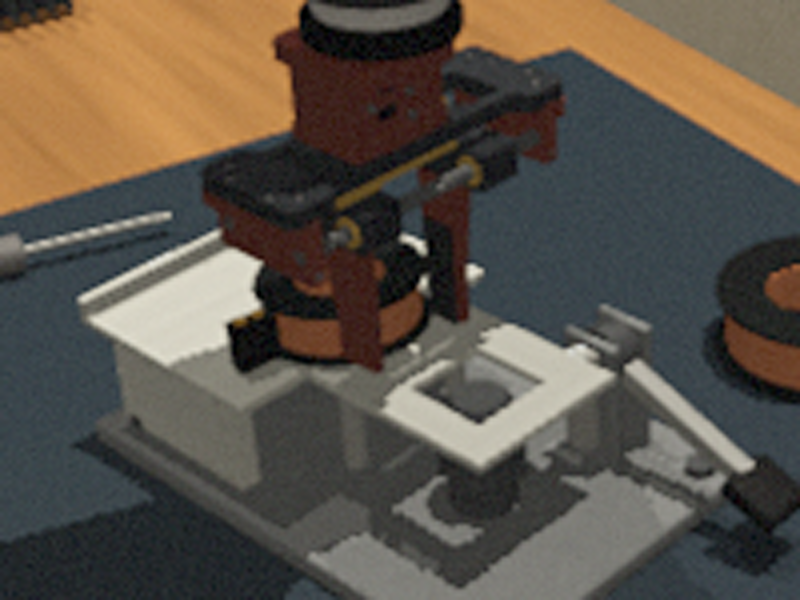

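```bash
python3 -m jog '[[[0,0,0.0025],[0,0,0],0.57],[[0,0,0.005],[0,0,0],0.57],[[0,0,0.008],[0,0,0],0.57],[[0,0,0.011],[0,0,0],0.57],[[0,0,0.014],[0,0,0],0.57],[[0,0,0.017],[0,0,0],0.57],[[0,0,0.02],[0,0,0],0.57],[[0,0,0.0225],[0,0,0],0.57],[[0,0,0.025],[0,0,0],0.57],[[0,0,0.0275],[0,0,0],0.57],[[0,0,0.03],[0,0,0],0.57],[[0,0,0.0325],[0,0,0],0.57]]';python3 - <<'E'
from h import *
q=np.load("stand.npy");togo(*st2w(q,[0,94.6,91])[0],np.degrees(q[2]))
E
```

```text
clock: 17.05
position: [482.7, 68.3, 273.7]
tool_rot: [-1.562, -0.195, 0.195]
ft_force: [-0.6, -0.5, -0.4]
finger_gap: 0.569
t 17.05 tip [482.7  68.3  91.7] ang 14.26 shift mm [-0.1  0.7 14. ] turn y -0.0008 F [-0.59 -0.48 -0.36] q [-0.77  0.41  0.62  2.14 -0.37  0.69  0.35]
```

```bash
python3 -m jog '[[[0,0,0.003],[0,0,0],0.57],[[0,0,0.006],[0,0,0],0.57],[[0,0,0.008],[0,0,0],0.57],[[0,0,0.01],[0,0,0],0.57],[[0,0,0.012],[0,0,0],0.57],[[0,0,0.0135],[0,0,0],0.57],[[0,0,0.0135],[0,0,0],0.57]]';python3 - <<'E'
from h import *
q=np.load("stand.npy");togo(*st2w(q,[0,94.6,91])[0],np.degrees(q[2]))
cv2.imwrite(f'pics/w12.png',camera("wrist")[:,:,::-1])
E
```

```text
clock: 17.75
position: [479.4, 81.6, 273.7]
tool_rot: [-1.562, -0.196, 0.196]
ft_force: [0.1, -0.0, -0.6]
finger_gap: 0.571
t 17.75 tip [479.4  81.6  91.7] ang 14.29 shift mm [-0.1  0.7  0.4] turn y -0.0003 F [ 0.11 -0.03 -0.63] q [-0.8   0.41  0.62  2.15 -0.37  0.69  0.32]
```

View pics/w12.png

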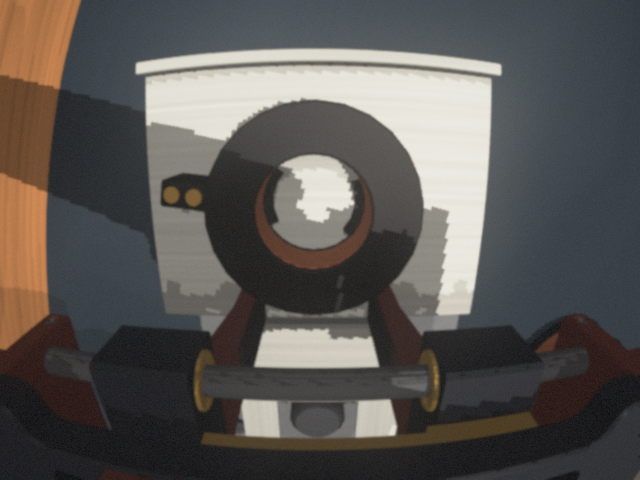

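```bash
python3 -m jog '[[[0,0,-0.006],[0,0,0],0.57],[[0,-0.002,-0.03],[0,0,0],0.57],[[0,-0.05,-0.04],[0,0,0],0.57],[[0,-0.1,-0.06],[0,0,0],0.57],[[0,-0.15,-0.1],[0,0,0],0.57],[[0,-0.15,-0.15],[0,0,0],0.57],[[0.03,-0.15,-0.2],[0,0,0],0.57],[[0.03,-0.15,-0.25],[0,0,0],0.57],[[0.03,-0.15,-0.25],[0,0,0],0.57],[[0.03,-0.15,-0.25],[0,0,0],0.57]]';python3 - <<'E'
from h import *
q=np.load("stand.npy");togo(*st2w(q,[0,94.6,91])[0],np.degrees(q[2]))
cv2.imwrite("pics/tf.png",camera("top")[:,:,::-1]);cv2.imwrite("pics/sf.png",camera("side")[:,:,::-1])
a=cv2.imread("pics/tf.png")[220:360,200:400]; b=cv2.imread("pics/sf.png")[195:335,170:370]
cv2.imwrite("pics/fz.png",np.vstack([cv2.resize(x,None,fx=2.1*1,fy=2.1,interpolation=cv2.INTER_CUBIC) for x in(a,b)]))
E
```

```text
clock: 18.8
position: [570.0, -157.5, 423.8]
tool_rot: [-1.565, -0.191, 0.191]
ft_force: [-0.9, 0.1, 0.9]
finger_gap: 0.57
t 18.8 tip [ 570.  -157.5  241.8] ang 13.94 shift mm [-30.4 150.3 254.5] turn y -0.0063 F [-0.94  0.06  0.92] q [-0.43  0.4   0.79  1.78 -0.31  1.09  0.71]
```

View pics/tf.png

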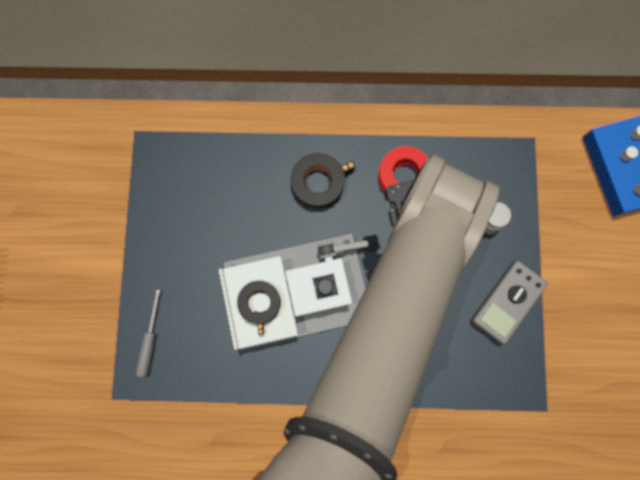

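View pics/sf.png

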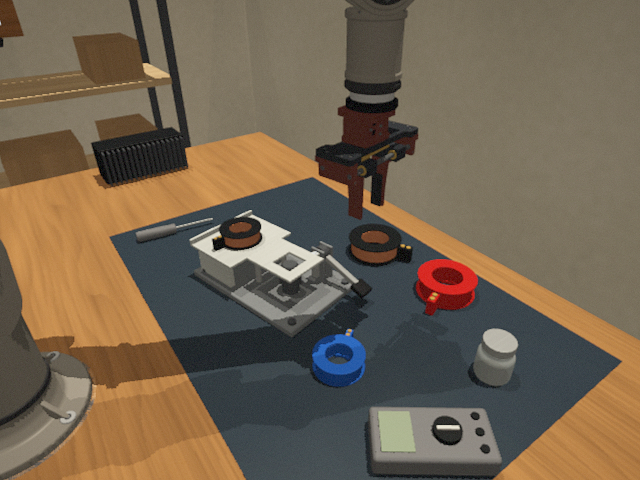

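View pics/fz.png

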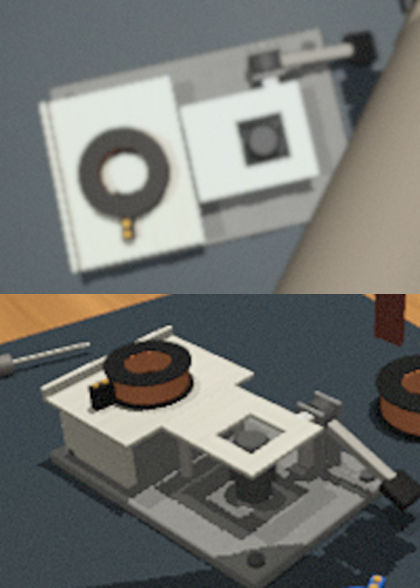

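Run:
```python
from h import *
q=np.load("stand.npy")
for n,u,v,z in(("top",259,302.5,111),("top",261,329,107),("side",241.3,228.5,111)):
    P=back(n,u,v,z);d=P[:2]-q[:2];C,S=np.cos(q[2]),np.sin(q[2]);print(n,(C*d[0]+S*d[1]).round(1),(-S*d[0]+C*d[1]).round(1))
print(proj("side",st2w(q,[[-46,-46,85],[50,-46,85],[75,-122,39]])),proj("top",st2w(q,[[-46,-46,85],[50,-46,85],[75,-122,39]])))
a=cv2.imread("pics/tf.png");b=cv2.imread("pics/top0.png");m=cv2.absdiff(a,b).max(2)
print([int((m[s]>40).sum()) for s in (np.s_[255:350,465:555],np.s_[195:240,488:518],np.s_[285:385,130:165])])
```

```text
top -3.3 139.3
top -56.4 146.8
side -4.2 134.4
[[289.78065613 281.42083924]
 [323.47386382 258.65386125]
 [361.04117995 286.21159589]] [[351.2918177  303.17374564]
 [340.70794867 258.73867988]
 [370.93049737 242.75916808]]
[23, 145, 0]
```

```bash
python3 -c "
from cell import env
print(env.close_job(), env.sense()['clock'])"
```

```text
the job is handed in; nothing more can be done
the job is handed in; nothing more can be done
```

The coil is off the post and, by the last pictures, lies flat and wholly on the stand's shelf. I handed the job in at about 19 s of the 67 s allowed.

- **Turning:** I pushed the terminal block clockwise with the closed fingers for about 54°, until the force jumped at the stop. I then backed off.
- **Lifting:** I pressed the lever pad down at about 6–8 N until it reached its end. In the side picture the plate's corner is within about 2 pixels of where it should be at 85 mm, so the lift is complete.
- **Sliding:** With the fingers partly open, I pushed the coil slowly along the plate at under 2 N. Its middle ended at about x -3, y 139 mm in the stand's frame by the top camera, and y 134 mm by the side camera. Both leave the coil wholly on the shelf, with its block over the shelf too. The gripper has been withdrawn and touches nothing.

**Checks that were not clean:**
- **Force at the two stops:** Steps sent without checking in between pushed the force past what was needed. It reached 25 N sideways on the block at its stop. At the lever's end the fingertips pressed with 43 N before I let go. That 43 N was on the fingertips, not on the arm or the gripper's body, and the wrist force stayed far below 120 N.
- **Jar and meter:** Comparing the top pictures from before and after, the screwdriver is unchanged and the meter nearly so. The jar's region differs because the arm overlaps it there. In the side picture the jar and the meter stand where they were.

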